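# Pin the bracket and hold its hidden bolt head

### The arm

A 7-joint arm with a two-finger parallel gripper is mounted at the origin on a cart in front of the work surface, level with it; the furniture and walls round the work are solid. World frame = base frame: x ahead of the robot, y to its left, z up, the work surface at z = 0. Lengths are in m, angles in rad, forces in N, time in s.
With the tool pointing down it reaches from about 0.4 to 0.85 m from the base axis. Payload 10.4 kg.
Tool frame: the origin (TCP) lies between the finger pads, 19 mm behind the fingertips; this is the grasp point; z points along the fingers, y is the line along which they close (so a half turn about z gives the same grasp; the last joint's range is limited). The gripper opens to 85 mm and grips with 20 to 120 N. Pads are 22 mm wide; open, the fingers measure 114 mm over their backs; the gripper's body (76 mm by 85 mm) begins 54 mm behind the grasp point. The pads swing forward as they close: fully open they stand 13 mm farther back than shut.
Start: joints at [1.225, 0.332, -0.065, 1.46, 0.022, 1.35, -0.088], TCP at [0.198, -0.593, 0.25] pointing down, gripper open.
Joint ranges: [-2.6, 2.6], [-0.5, 2.12], [-1.47, 1.34], [0.16, 2.42], [-1.27, 4.41], [0.06, 2.06], [-2.6, 2.6]. Speed limits (rad/s): [2.22, 2.22, 2.79, 2.79, 3.14, 3.14, 3.14].

### API

Orientations are given as a unit quaternion [x, y, z, w].
In Python, from workcell import get_obs, camera, hand_in gives the robot as it stands. The module is installed in compiled form; this text tells all that it offers.
- The arm moves only by the tool move_arm, never from a script. Its argument "plan" is a list of rows, each an object with "delta_pos": the shift along the tool's x, y, z in normalised numbers (1 is 75 cm), a list of three; "turn": the turn, a rotation vector about the tool's x, y, z in fractions of the full range, 1 being 180 degrees, a list of three; "fingers": the closure, from 0 (fully open) to 1 (shut). A call has 1 to 12 rows; each row is the pose to reach, as a shift and turn from the pose commanded when the call began, along the tool's axes at that moment; what a row does not reach only later rows make up. A row lasts 1/8 s, in which the tool goes at most 62.5 mm and 10.7 degrees, less where a joint would pass 70% of its speed; a pose out of reach is approached as far as the arm can. A shift or turn number past 1, either way, is cut back to 1. A call with a gripper value outside its range is refused whole. The fingers move at their own pace and stop on an object; "force" is the grip in N (left out, the last holds). Time passes only in rows, so rows that repeat a pose let the fingers close. It gives the time, the measured TCP pose, the force, the opening and the grip force at its end, in the units of the state.
- get_obs(): the state, without advancing time (a new reading comes with each control period).
- camera(name): name is "scene" or "top" or "wrist"; returns a dict with "color" (420x560x3 uint8, red, green, blue), "range_z" (420x560 float32, m along the optical axis (not along the pixel's ray), 0 where there is no reading), "fx", "fy", "cx", "cy" (pixels), "k1" (the pictures are not rectified: a ray, as slopes to the right and down, at radius r is drawn at 1 + k1 r^2 times it, then the intrinsics apply), "R" (3x3) and "t" (3): a world point X has camera coordinates R X + t; the wrist camera has in their place "tool_from_camera" (4x4, takes a point from camera to tool coordinates, whose origin is the TCP and whose axes are the flange's). Camera axes: x right, y down, z forward; pixel columns grow to the right and rows downward; lengths in m; the calibration is good to about 2 mm. A picture is of the moment at which its call begins: read the wrist's pose just before it.
- hand_in(): hands the job in; it is judged then, once.
The state is a dict: "clock": time; "joint_pos": joint angles; "joint_velocities": joint speeds; "tau": joint torques, N m; "position": TCP position; "ee_rot": TCP orientation; "ft_force": force on the tool from outside, world axes, zero at the start; "torque": the same for the moment, N m; "grip_width": opening from 0.0 (shut) to 1.0 (fully open); "grasp_force": force on a finger pad.
Only numpy, scipy, OpenCV 4.12 (cv2) and the standard library are available. Lean on these libraries where they do the work, as an engineer would, in place of code of your own. Each camera call takes 0.05 s, during which the arm holds its last target. There are 200 camera calls.

### The job

Take the orange-headed locating pin from its grey stand, push it fully home in the hole of the steel block on the foot of the blue bracket, and let go of it. Then reach down from above into the gap behind the bracket's front plate, take the hidden square bolt head by its flats, well down between the finger pads, and turn it until the red pointer on the nut side stands straight up at the white mark. Finish while still gripping the head there so that the bolt cannot turn back (a spring pulls it), with the pin left in and the timer, the cup and the jar left where they stand.

Things in the scene. Friction and masses are not known exactly. Their poses are not given: they have to be found in the camera images.
- bracket: Blue bracket, fixed; base plate x -99..43, y +-45, z 0..12 mm. Origin on the worktop under the bolt head's centre; x leads away from the robot, z up. Front plate x -26..-18 mm, 52 mm wide, top z 122; rear plate x 26..32, 52 wide, top z 116; gap open above and at the sides. Nut and bolt end reach forward to x -46. Steel block 36 x 40 mm with the pin's hole at x -75, top z 38.
- index_hole (a point): Centre of the mouth of the vertical hole in the steel block, at (-75, 0, 38) mm in the bracket's frame. 12 mm wide, chamfered, 26 mm deep (its floor is 12 mm above the worktop; a pin that is fully home has its foot there).
- bolt_head (a point): Centre of the square bolt head in the gap, at (0, 0, 100) mm in the bracket's frame. The head is 16 x 16 mm across flats and 16 mm long along x (x = -8 to +8 mm); between it and the front plate is a round collar 15 mm thick. This point's y axis turns with the bolt and is square to the two flats to grip: bolt_c5 (+y) and bolt_c6 (-y).
- bolt (a joint): Turn of bolt, head, nut and red pointer together (rad), right-handed about the bracket's +x. 0: pointer straight up, gripping flats vertical; positive: pointer leans right seen from the robot. A spring (0.25 N m/rad) and slight friction keep it at 0.30 to 0.38 when free; 0.1 N m holds it at 0. Jaws closed upright on the turned head jam: tilt them by the same angle, grip, turn back.
- pin: Locating pin, 50 g, 100 mm tall, upright in its stand: steel shank 10 mm thick with a tapered foot, below an orange head 18 mm thick from 60 to 100 mm above the foot. Origin at the centre of the foot, z up along the pin.
- pin_tip (a point): The same point: centre of the pin's foot.
- pin_grip (a point): Centre of the pin's orange head, 80 mm above its foot.
- pin_stand: Grey fixed block 60 x 60 x 30 mm that holds the pin in a 12 mm hole, 24 mm deep (floor 6 mm over the worktop). Origin under its centre.
- lab_timer: Bystander: white timer 33 x 64 x 62 mm, loose. Origin under its centre.
- specimen_cup: Bystander: cup with orange lid, 64 mm across, 68 mm tall, loose. Origin under its centre.
- coplin_jar: Bystander: jar with green lid and violet content, 56 mm across, 104 mm tall, loose. Origin under its centre.
Mind the look-alikes: they are no part of the job. What is shaped like the pin but yellow is not meant.

How it is judged:
By the outcome, as a careful person would: the job done as asked, in the order asked, and still so for the second after the job is handed in, while the arm keeps its last pose, push and grip.
It also fails if it takes over 51 s, if anything falls off the work surface, if the arm or the gripper's body presses on something with over 40 N, if the wrist force passes 120 N, or if a joint passes its speed limit or range.

## Working session

There is one attempt and no reset: what is moved stays moved. The work goes in short steps, Python scripts to look and compute and a tool call to move; the robot and the scene stay as the last step left them, time stands still between calls to the robot, and variables do not carry over. Pictures are saved under pics/ and viewed, at most 10 in all, crops included, and the job is handed in when it is done.

Besides the shell and the picture viewer there is one more tool, called by a JSON object that holds its "op" and its "data", one argument or row to a line. move_arm: Moves the arm, as the interface text tells. Its arguments: {"type":"object","properties":{"plan":{"type":"array","items":{"type":"object","properties":{"delta_pos":{"type":"array","items":{"type":"number"}},"turn":{"type":"array","items":{"type":"number"}},"fingers":{"type":"number"}}}},"force":{"type":"number"}},"required":["plan"]}

```bash
mkdir -p pics
cat > h.py <<'E'
import numpy as np, cv2
from workcell import get_obs, camera, hand_in
from scipy.spatial.transform import Rotation as Ro
def cam(n):
    o=get_obs(); c=camera(n)
    if n=="wrist":
        T=np.eye(4);T[:3,:3]=Ro.from_quat(o["ee_rot"]).as_matrix();T[:3,3]=o["position"]
        W=T@np.array(c["tool_from_camera"]); 
    else:
        W=np.eye(4);R=np.array(c["R"]);W[:3,:3]=R.T;W[:3,3]=-R.T@np.array(c["t"])
    c["W"]=W; return c
def rays(c,uv):
    uv=np.asarray(uv,float).reshape(-1,2)
    d=np.c_[(uv[:,0]-c["cx"])/c["fx"],(uv[:,1]-c["cy"])/c["fy"]]
    s=d.copy()
    for _ in range(8): s=d/(1+c["k1"]*(s**2).sum(1,keepdims=True))
    return np.c_[s,np.ones(len(s))]
def onplane(c,uv,z):
    d=rays(c,uv)@c["W"][:3,:3].T; o=c["W"][:3,3]
    return o+d*((z-o[2])/d[:,2])[:,None]
def cloud(c):
    v,u=np.mgrid[0:420,0:560]
    r=rays(c,np.c_[u.ravel(),v.ravel()])*c["range_z"].reshape(-1,1)
    P=r@c["W"][:3,:3].T+c["W"][:3,3]
    P[c["range_z"].ravel()==0]=np.nan
    return P.reshape(420,560,3)
def save(c,n): cv2.imwrite(f"pics/{n}.png",c["color"][...,::-1])
E
python3 - <<'E'
from h import *
a=cam("scene");b=cam("top")
cv2.imwrite("pics/a.png",np.vstack([a["color"],b["color"]])[...,::-1][:,:]) 
save(a,"s0");save(b,"t0")
import pickle;pickle.dump((a,b),open("v.pkl","wb"))
print(get_obs())
for c in(a,b):print(c["W"].round(3),c["fx"],c["k1"])
E
```

```text
{'clock': 0.1, 'joint_pos': array([ 1.22542686,  0.33280511, -0.06470092,  1.46085684,  0.02163951,
        1.34989066, -0.08850462]), 'joint_velocities': array([ 1.31821346e-03, -1.68980541e-03,  1.97918492e-03, -1.15214185e-03,
       -8.25973840e-05, -6.70060823e-04, -3.75820461e-05]), 'tau': array([ 2.15051936e-03, -6.26742911e+01,  4.94899414e-02, -3.92430425e+01,
        1.62629859e-02,  6.94357470e-03,  3.76741991e-05]), 'position': array([ 0.19813566, -0.59243743,  0.24929795]), 'ee_rot': array([ 9.87003588e-01,  1.60696979e-01, -1.48100536e-04, -6.14118809e-04]), 'ft_force': array([ 0.46152829, -0.39624018, -0.42828048]), 'torque': array([-0.00680978, -0.0455761 ,  0.01758029]), 'grasp_force': 0.0, 'grip_width': 1.0015482808848066}
[[-0.997  0.05  -0.056  0.57 ]
 [ 0.075  0.583 -0.809  0.902]
 [-0.008 -0.811 -0.585  0.749]
 [ 0.     0.     0.     1.   ]] 532.0922917056206 0.01400328753449816
[[ 0.028 -0.982  0.185  0.271]
 [-1.    -0.025  0.019 -0.053]
 [-0.014 -0.186 -0.983  1.392]
 [ 0.     0.     0.     1.   ]] 536.8969419308395 0.019648869129131614
```

View pics/s0.png

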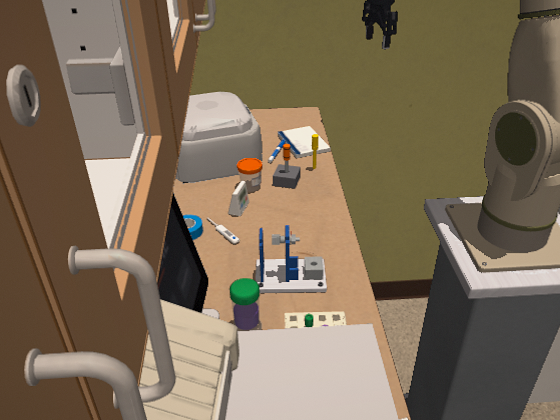

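View pics/t0.png

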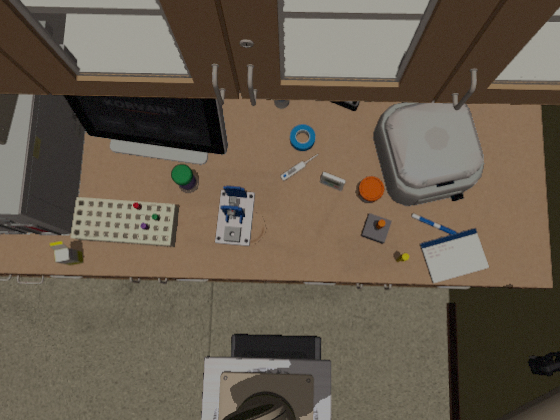

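The scene view shows the orange pin in its stand at (287,155), the yellow look-alike at (315,150) and the bracket around (290,265). In the top view the pin head is at (381,223), the stand at (376,228), the bracket at (234,217) and the steel block at (232,234).

Run:
```python
from h import *
import pickle
a,b=pickle.load(open("v.pkl","rb"))
def mask(c,lo,hi,box):
    h=cv2.cvtColor(c["color"],cv2.COLOR_RGB2HSV); m=cv2.inRange(h,lo,hi)
    k=np.zeros_like(m);x0,y0,x1,y1=box;k[y0:y1,x0:x1]=255
    return m&k
for n,c,box in(("scene",a,(270,135,305,165)),("top",b,(370,212,392,232))):
    m=mask(c,(5,150,100),(18,255,255),box);P=cloud(c)[m>0];v,u=np.nonzero(m)
    print(n,"pin px",len(u),u.mean(),v.mean(),u.min(),u.max(),v.min(),v.max(),"cloud med",np.nanmedian(P,0),"z",np.nanpercentile(P[:,2],[2,98]))
    print(" top surf",np.nanmean(P[P[:,2]>np.nanmax(P[:,2])-.006],0))
# two-view closest
P=cloud(b)
z=P[...,2]
def reg(box,z0,z1):
    x0,y0,x1,y1=box;q=P[y0:y1,x0:x1].reshape(-1,3);return q[(q[:,2]>z0)&(q[:,2]<z1)]
def rect(q,n):
    r=cv2.minAreaRect((q[:,:2]*1000).astype(np.float32));print(n,len(q),np.array(r[0]).round(1),np.array(r[1]).round(1),r[2],"z",np.median(q[:,2]))
rect(reg((355,208,398,248),.024,.038),"stand")
rect(reg((205,185,265,250),.032,.046),"block")
rect(reg((205,185,265,250),.108,.135),"platetops")
rect(reg((205,180,265,250),.008,.018),"base")
print("table z",np.median(z[240:260,280:340]))
for n,c in(("c_s",a),("c_t",b)):
    x0,y0,x1,y1=(240,220,340,300) if n=="c_s" else (190,175,290,250)
    cv2.imwrite(f"pics/{n}.png",cv2.resize(c["color"][y0:y1,x0:x1,::-1],None,fx=5,fy=5,interpolation=cv2.INTER_CUBIC))
i=np.vstack([cv2.resize(cv2.imread("pics/c_s.png"),(375,300)),cv2.resize(cv2.imread("pics/c_t.png"),(375,281))]);
cv2.imwrite("pics/c.png",np.hstack([cv2.resize(cv2.imread("pics/c_s.png"),(400,320)),cv2.resize(cv2.imread("pics/c_t.png"),(400,320))]))
# height map around the work for obstacles
for x in np.arange(.3,.95,.06):
    print(round(x,2),[f"{1000*np.nanmax(np.where((abs(P[...,0]-x)<.03)&(abs(P[...,1]-y)<.03),z,-9)):.0f}" for y in np.arange(.3,-.75,-.06)])
```

```text
scene pin px 96 286.1458333333333 151.57291666666666 283 289 144 160 cloud med [ 0.48306788 -0.26169265  0.08866104] z [-0.00126439  0.10740633]
 top surf [ 0.48391005 -0.26455551  0.105534  ]
top pin px 41 381.2439024390244 223.0 378 384 220 226 cloud med [ 0.4825388  -0.27046564  0.10604261] z [0.03151128 0.1110374 ]
 top surf [ 0.48285844 -0.27103111  0.1083962 ]
stand 487 [ 483.8 -270.7] [60.6 60.7] 71.88748931884766 z 0.030598284742913595
block 274 [500.   94.7] [ 50.5 120. ] 86.51214599609375 z 0.03813047035717221
platetops 174 [530.7  96.9] [72.  51.2] 4.546928405761719 z 0.11448974425546843
base 1038 [510.2 100.7] [132.7 188.3] 71.320068359375 z 0.012513829185218817
table z nan
0.3 ['-898', '-897', '-891', '-897', '-895', '-889', '-895', '-893', '-894', '-897', '-897', '-898', '-893', '-897', '-896', '-899', '-898', '29']
0.36 ['8', '8', '8', '8', '9', '8', '8', '7', '8', '10', '9', '9', '20', '22', '21', '10', '9', '37']
0.42 ['65', '61', '13', '44', '45', '8', '9', '8', '11', '8', '105', '106', '21', '23', '22', '9', '9', '45']
0.48 ['93', '64', '8', '127', '126', '8', '8',
[... 268 characters left out ...]
, '169', '127', '11', '9', '75']
0.66 ['771', '698', '698', '780', '783', '785', '769', '697', '698', '790', '791', '793', '697', '538', '502', '10', '9', '80']
0.72 ['698', '698', '697', '697', '9', '10', '698', '698', '699', '699', '172', '174', '697', '482', '482', '10', '8', '85']
0.78 ['482', '481', '481', '8', '8', '477', '481', '481', '481', '481', '479', '169', '171', '481', '482', '10', '10', '92']
0.84 ['-9000', '-9000', '-9000', '10', '9', '59', '44', '6', '41', '40', '7', '5', '-9000', '-9000', '11', '9', '7', '54']
0.9 ['-9000', '-9000', '-9000', '-9000', '-9000', '-9000', '-9000', '-9000', '-9000', '-9000', '-9000', '-9000', '-9000', '-9000', '-9000', '-9000', '-9000', '-9000']
```

View pics/c.png

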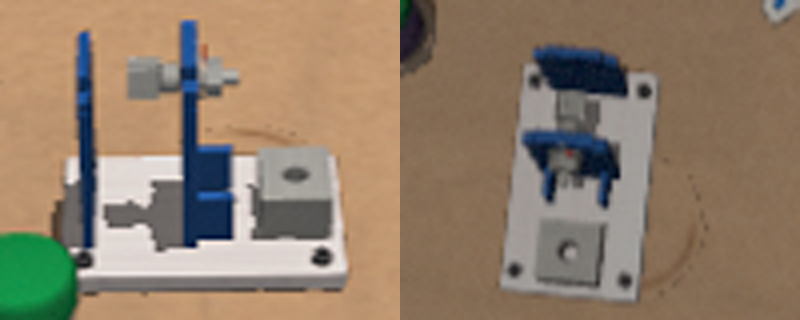

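The crops show the block's hole and the bracket's yaw of a few degrees. The red pointer is behind the nut at about (565,153), and the square head is at (577,110) between the plates.

Run:
```python
from h import *
import pickle
a,b=pickle.load(open("v.pkl","rb"))
h=cv2.cvtColor(b["color"],cv2.COLOR_RGB2HSV)
m=cv2.inRange(h,(0,0,90),(179,60,255));k=np.zeros_like(m);k[180:252,208:262]=1;m*=k
cs,_=cv2.findContours(m,cv2.RETR_EXTERNAL,cv2.CHAIN_APPROX_NONE)
c=max(cs,key=cv2.contourArea)[:,0]
q=onplane(b,c,.012)[:,:2]*1000
r=cv2.minAreaRect(q.astype(np.float32));print(r, cv2.boxPoints(r))
P=cloud(b)
q=P[222:248,215:250].reshape(-1,3);q=q[(q[:,2]>.033)&(q[:,2]<.044)]*1000
print("block",q.mean(0),cv2.minAreaRect(q[:,:2].astype(np.float32)))
q=P[180:228,215:258].reshape(-1,3)*1000
for lo,hi in((112,119),(119,126)):
  s=q[(q[:,2]>lo)&(q[:,2]<hi)];print(lo,len(s),cv2.minAreaRect(s[:,:2].astype(np.float32)))
```

```text
((505.2206115722656, 94.4500732421875), (91.02717590332031, 146.15509033203125), 86.2466049194336) [[429.32037   53.81793 ]
 [575.162     44.250286]
 [581.12085  135.08221 ]
 [435.27924  144.64986 ]]
block [457.96333737  98.10198286  38.10890365] ((464.27410888671875, 97.82008361816406), (40.9463005065918, 48.36513137817383), 87.01766204833984)
112 68 ((533.8406982421875, 96.08651733398438), (64.93424987792969, 48.38170623779297), 5.184351444244385)
119 43 ((534.3762817382812, 93.17123413085938), (34.39126205444336, 56.62523651123047), 84.88387298583984)
```

The rows are not in the units I measure in: shifts go in shares of 75 cm and turns go in shares of 180 degrees. I convert before sending: 0.325 m / 0.75 = 0.4333, 0.3 m / 0.75 = 0.4, 0.38 rad / 3.1416 = 0.121.

{"op": "move_arm", "data": {
  "plan": [
    {"delta_pos": [0.08, 0, -0.04], "turn": [0, 0, 0.0477], "fingers": 0},
    {"delta_pos": [0.16, -0.0267, -0.04], "turn": [0, 0, 0.0955], "fingers": 0},
    {"delta_pos": [0.24, -0.08, -0.04], "turn": [0, 0, 0.121], "fingers": 0},
    {"delta_pos": [0.32, -0.1333, -0.04], "turn": [0, 0, 0.121], "fingers": 0},
    {"delta_pos": [0.4, -0.2, -0.04], "turn": [0, 0, 0.121], "fingers": 0},
    {"delta_pos": [0.4333, -0.2533, -0.04], "turn": [0, 0, 0.121], "fingers": 0},
    {"delta_pos": [0.4333, -0.28, -0.04], "turn": [0, 0, 0.121], "fingers": 0},
    {"delta_pos": [0.4333, -0.28, -0.04], "turn": [0, 0, 0.121], "fingers": 0}
  ],
  "force": 40
}}

```text
clock: 1.1
position: [0.4408, -0.2871, 0.2801]
ee_rot: [1.0, -0.026, 0.0, -0.0]
ft_force: [-0.2, -0.4, -0.7]
grip_width: 0.997
grasp_force: 0.0
```

Run:
```python
from h import *
c=cam("wrist");save(c,"w1");print(c["tool_from_camera"])
h=cv2.cvtColor(c["color"],cv2.COLOR_RGB2HSV)
m=cv2.inRange(h,(4,150,100),(17,255,255))
n,l,s,ce=cv2.connectedComponentsWithStats(m)
P=cloud(c)
for i in range(1,n):
    if s[i,4]>150:
        q=P[l==i];zt=np.nanpercentile(q[:,2],95);t=q[q[:,2]>zt-.004]
        print(s[i],ce[i],np.nanmedian(q,0),zt,np.nanmean(t,0),cv2.minEnclosingCircle(t[:,:2].astype(np.float32)))
```

```text
[[ 1.84495341e-04 -9.51803378e-01 -3.06708812e-01  7.89243907e-02]
 [ 9.99999496e-01 -1.26947321e-04  9.95485378e-04 -1.77467646e-04]
 [-9.86442208e-04 -3.06708841e-01  9.51802875e-01 -1.23739456e-01]
 [ 0.00000000e+00  0.00000000e+00  0.00000000e+00  1.00000000e+00]]
[ 202    4   68   74 3844] [234.71618106  40.39906348] [ 0.57925784 -0.25124627  0.06616262] 0.068432200760125 [ 0.57906545 -0.25126991  0.06639583] ((0.5779052376747131, -0.2516801357269287), 0.03195957466959953)
[250 137  19  19 288] [258.97222222 145.80208333] [ 0.48424502 -0.26973425  0.10543221] 0.1068787716041364 [ 0.48431819 -0.27007183  0.10553535] ((0.484186053276062, -0.2700421214103699), 0.008730747736990452)
```

View pics/w1.png

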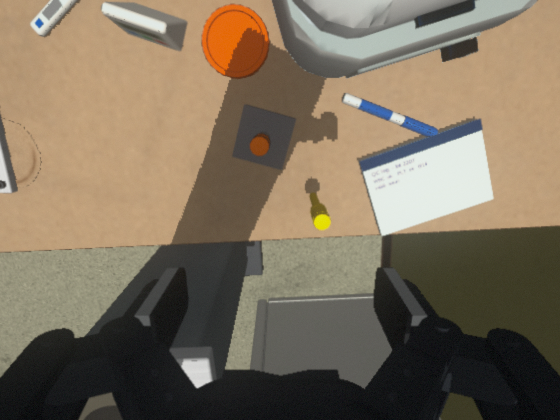

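The wrist view shows the orange pin head at (259,146) standing in its stand, the yellow one at (322,222) and the cup at (235,40). Next I look at the bracket from above.

Converted, -0.38 m / 0.75 = -0.5067, -0.04 m / 0.75 = -0.0533, 0.013 rad / 3.1416 = 0.0041.

{"op": "move_arm", "data": {
  "plan": [
    {"delta_pos": [-0.0133, -0.08, 0], "turn": [0, 0, 0.0032], "fingers": 0},
    {"delta_pos": [-0.0267, -0.16, 0], "turn": [0, 0, 0.0041], "fingers": 0},
    {"delta_pos": [-0.04, -0.24, 0], "turn": [0, 0, 0.0041], "fingers": 0},
    {"delta_pos": [-0.0533, -0.32, 0], "turn": [0, 0, 0.0041], "fingers": 0},
    {"delta_pos": [-0.0533, -0.4, 0], "turn": [0, 0, 0.0041], "fingers": 0},
    {"delta_pos": [-0.0533, -0.4667, 0], "turn": [0, 0, 0.0041], "fingers": 0},
    {"delta_pos": [-0.0533, -0.5067, 0], "turn": [0, 0, 0.0041], "fingers": 0},
    {"delta_pos": [-0.0533, -0.5067, 0], "turn": [0, 0, 0.0041], "fingers": 0},
    {"delta_pos": [-0.0533, -0.5067, 0], "turn": [0, 0, 0.0041], "fingers": 0}
  ]
}}

```text
clock: 2.28
position: [0.4221, 0.0895, 0.2798]
ee_rot: [0.999, -0.036, -0.0, 0.0]
ft_force: [-0.1, -0.5, -0.2]
grip_width: 1.001
grasp_force: 0.0
```

Run:
```python
from h import *
import pickle
c=cam("wrist");save(c,"w2");pickle.dump(c,open("w2.pkl","wb"));print(get_obs()["position"],get_obs()["ee_rot"])
P=cloud(c).reshape(-1,3)*1000
P=P[(abs(P[:,1]-95)<70)&(P[:,0]>390)&(P[:,0]<600)]
for n,lo,hi in(("base",9,15),("block",35,41),("tops",113,125)):
    q=P[(P[:,2]>lo)&(P[:,2]<hi)];print(n,len(q),cv2.minAreaRect(q[:,:2].astype(np.float32)),np.median(q[:,2]))
```

```text
[0.42202521 0.08938604 0.27987225] [ 9.99334982e-01 -3.64632486e-02 -1.42108720e-04  7.16436973e-05]
base 5889 ((504.93255615234375, 96.49653625488281), (90.54749298095703, 140.4232635498047), 86.18901062011719) 11.80937446620689
block 1248 ((499.86767578125, 96.20661163330078), (50.142757415771484, 119.18352508544922), 86.30772399902344) 37.90051493586324
tops 908 ((533.31103515625, 94.96369934082031), (50.86018371582031, 62.420597076416016), 87.62152862548828) 117.15564176135084
```

View pics/w2.png

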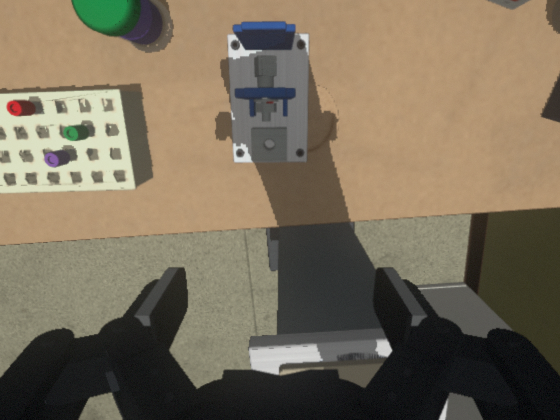

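The wrist view shows the hole at about (269,145), the square head at (265,67) between the plates (282-35 rows up), and the jar at upper left.

Run:
```python
from h import *
import pickle
c=pickle.load(open("w2.pkl","rb"))
g=cv2.cvtColor(c["color"],cv2.COLOR_RGB2GRAY)
print(g[136:155,258:281])
P=cloud(c)*1000; p=P.reshape(-1,3)
q=p[(abs(p[:,1]-97)<23)&(abs(p[:,0]-458)<24)&(p[:,2]>34)&(p[:,2]<42)];print("block",cv2.minAreaRect(q[:,:2].astype(np.float32)))
print("hole",onplane(c,[[269,145],[268.5,144.5],[270,145]],.038))
q=p[(abs(p[:,1]-95)<14)&(abs(p[:,0]-532)<13)&(p[:,2]>98)&(p[:,2]<118)];print("head",len(q),q.mean(0),q.min(0),q.max(0))
# head slope across y
for y in range(80,112,3):
    s=q[abs(q[:,1]-y)<1.5]
    if len(s):print(y,len(s),np.median(s[:,2]).round(1),s[:,0].min().round(1),s[:,0].max().round(1))
q=p[(abs(p[:,1]-95)<40)&(p[:,0]>490)&(p[:,0]<580)&(p[:,2]>113)&(p[:,2]<126)]
for n,s in(("front",q[q[:,0]<532]),("rear",q[q[:,0]>545])): print(n,cv2.minAreaRect(s[:,:2].astype(np.float32)),np.percentile(s[:,2],[5,95]))
```

```text
[[ 88  87  86  87  86  88  86  86  86  86  86  85  85  86  85  86  84  86
   85  85  85  84  82]
 [ 89  89  89  88  89  88  88  89  88  88  85  87  88  86  87  89  87  87
   85  87  87  86  87]
 [ 90  88  88  91  88  88  86  87  83  83  80  83  82  82  85  85  87  85
   88  86  88  85  86]
 [ 90  89  88  88  89  88  85  86  80  88  87  90  90  81  81  85  87  87
   87  86  87  89  87]
 [ 90  91  87  90  89  87  85  82  95 103 104 106 103  98  87  80  84  85
   89  87  88  88  89]
 [ 90  89  89  91  90  85  84  96 108 109 111 110 110 106  98  86  82  87
   89  89  87  86  89]
 [ 91  90  92  89  89  82  86 106 112 110 112 112 112 112 108 100  89  84
   87  89  88  86  87]
 [ 91  89  88  88  85  80  82 102 113 112 112 112 110 112 112 108  91  85
   86  87  88  88  87]
 [ 90  88  89  86  84  75  72  93 110 113 112 111 111 112 113 109  94  80
   87  86  86  88  87]
 [ 91  89  91  88  85  77  70  83 101 110 113 114 112 111 108 102  88  82
   87  88  87  88  88]
 [ 90  89  87  89  84  78  67  68  84 100 108 110 108 108 100  85  76  82
   87  86  87  88  85]
 [ 89  88  88  88  88  81  78  68
[... 849 characters left out ...]
e [[0.45776673 0.09933161 0.038     ]
 [0.45835842 0.09984284 0.038     ]
 [0.4576856  0.09821733 0.038     ]]
head 578 [530.45650703  94.22153307 106.55812807] [519.03071182  84.47662628  98.07265026] [541.0427863  103.97465905 111.17019187]
83 1 104.1 539.7 539.7
86 69 105.4 524.2 539.6
89 95 106.2 519.2 540.7
92 98 107.1 519.3 540.6
95 102 108.1 519.3 540.8
98 99 108.9 519.0 541.0
101 85 105.7 519.2 541.0
104 29 99.8 519.5 540.8
front ((508.2579650878906, 96.09379577636719), (50.845882415771484, 11.98949146270752), 86.26849365234375) [113.27122318 122.91757381]
rear ((561.4140014648438, 93.13833618164062), (35.205810546875, 6.506075859069824), 86.7440185546875) [113.76085829 117.0337879 ]
```

Converted, 0.3541 m / 0.75 = 0.4721, 0.12 m / 0.75 = 0.16.

{"op": "move_arm", "data": {
  "plan": [
    {"delta_pos": [0.02, 0.08, 0], "turn": [0, 0, 0], "fingers": 0},
    {"delta_pos": [0.04, 0.16, 0], "turn": [0, 0, 0], "fingers": 0},
    {"delta_pos": [0.06, 0.24, 0.0267], "turn": [0, 0, 0], "fingers": 0},
    {"delta_pos": [0.08, 0.3173, 0.0533], "turn": [0, 0, 0], "fingers": 0.2},
    {"delta_pos": [0.1, 0.3947, 0.08], "turn": [0, 0, 0], "fingers": 0.3},
    {"delta_pos": [0.1176, 0.4533, 0.1067], "turn": [0, 0, 0], "fingers": 0.3},
    {"delta_pos": [0.1176, 0.4721, 0.1467], "turn": [0, 0, 0], "fingers": 0.3},
    {"delta_pos": [0.1176, 0.4721, 0.16], "turn": [0, 0, 0], "fingers": 0.3},
    {"delta_pos": [0.1176, 0.4721, 0.16], "turn": [0, 0, 0], "fingers": 0.3},
    {"delta_pos": [0.1176, 0.4721, 0.16], "turn": [0, 0, 0], "fingers": 0.3}
  ]
}}

```text
clock: 3.58
position: [0.4855, -0.2677, 0.1615]
ee_rot: [0.999, -0.035, 0.001, 0.0]
ft_force: [-0.5, 0.1, -0.3]
grip_width: 0.701
grasp_force: 0.0
```

Run:
```python
from h import *
o=get_obs();print(o["position"],o["grip_width"])
c=cam("wrist")
m=cv2.inRange(cv2.cvtColor(c["color"],cv2.COLOR_RGB2HSV),(4,150,80),(17,255,255))
n,l,s,ce=cv2.connectedComponentsWithStats(m);P=cloud(c)
T=np.linalg.inv(c["W"]@np.linalg.inv(c["tool_from_camera"]))
for i in range(1,n):
    if s[i,4]>150:
        q=P[l==i];zt=np.nanpercentile(q[:,2],90);t=q[abs(q[:,2]-zt)<.004]
        r=cv2.minEnclosingCircle(t[:,:2].astype(np.float32));print(s[i],zt,r,T[:3,:3]@[r[0][0],r[0][1],zt]+T[:3,3])
```

```text
[ 0.48552914 -0.26766881  0.16145684] 0.7010651087059612
[ 195   28  100  107 8319] 0.06807839575756677 ((0.5782712697982788, -0.25121206045150757), 0.032042961567640305) [ 0.09121683 -0.02289134  0.09352507]
[271 214  25  17 246] 0.09496760680157924 ((0.48856037855148315, -0.26964616775512695), 0.0077837985008955) [0.00303994 0.00170888 0.06649628]
[270 227  28  29 660] 0.10645427968007885 ((0.48459237813949585, -0.2699008285999298), 0.008987721055746078) [-0.00088023  0.00224608  0.05500292]
```

Converted, 0.04 m / 0.75 = 0.0533, 0.03 m / 0.75 = 0.04.

{"op": "move_arm", "data": {
  "plan": [
    {"delta_pos": [0, 0, 0.04], "turn": [0, 0, 0], "fingers": 0.3},
    {"delta_pos": [0, 0, 0.0533], "turn": [0, 0, 0], "fingers": 0.3},
    {"delta_pos": [0, 0, 0.0533], "turn": [0, 0, 0], "fingers": 0.3}
  ]
}}

```text
clock: 4.0
position: [0.4848, -0.2679, 0.1202]
ee_rot: [0.999, -0.035, -0.0, -0.0]
ft_force: [0.3, 0.5, 0.8]
grip_width: 0.701
grasp_force: 0.0
```

Converted, 0.037 m / 0.75 = 0.0493, 0.036 m / 0.75 = 0.048.

{"op": "move_arm", "data": {
  "plan": [
    {"delta_pos": [0, 0.0027, 0.0267], "turn": [0, 0, 0], "fingers": 0.3},
    {"delta_pos": [0, 0.0027, 0.048], "turn": [0, 0, 0], "fingers": 0.3},
    {"delta_pos": [0, 0.0027, 0.0493], "turn": [0, 0, 0], "fingers": 0.3},
    {"delta_pos": [0, 0.0027, 0.0493], "turn": [0, 0, 0], "fingers": 0.9},
    {"delta_pos": [0, 0.0027, 0.0493], "turn": [0, 0, 0], "fingers": 0.9},
    {"delta_pos": [0, 0.0027, 0.0493], "turn": [0, 0, 0], "fingers": 0.9},
    {"delta_pos": [0, 0.0027, 0.0493], "turn": [0, 0, 0], "fingers": 0.9}
  ],
  "force": 50
}}

```text
clock: 4.88
position: [0.4852, -0.2703, 0.0838]
ee_rot: [0.999, -0.035, 0.001, 0.0]
ft_force: [-0.0, 1.3, 5.7]
grip_width: 0.193
grasp_force: 48.7
```

{"op": "move_arm", "data": {
  "plan": [
    {"delta_pos": [0, 0, -0.0267], "turn": [0, 0, 0], "fingers": 0.9},
    {"delta_pos": [0, 0, -0.0667], "turn": [0, 0, 0], "fingers": 0.9},
    {"delta_pos": [0, 0, -0.1067], "turn": [0, 0, 0], "fingers": 0.9},
    {"delta_pos": [0, 0, -0.1067], "turn": [0, 0, 0], "fingers": 0.9}
  ]
}}

```text
clock: 5.38
position: [0.4857, -0.2708, 0.1653]
ee_rot: [0.999, -0.035, 0.002, 0.001]
ft_force: [-0.2, 0.8, -0.7]
grip_width: 0.193
grasp_force: 49.0
```

Run:
```python
from h import *
o=get_obs();print(o["position"],o["grip_width"],o["grasp_force"],o["ft_force"])
a=cam("scene");b=cam("wrist");save(a,"s2")
cv2.imwrite("pics/p.png",np.hstack([cv2.resize(a["color"][90:210,240:360],(400,400),interpolation=cv2.INTER_CUBIC),cv2.resize(b["color"][130:420,140:420],(400,400))])[...,::-1])
```

```text
[ 0.48574741 -0.27080864  0.16525747] 0.19346883753930388 49.000143047596794 [-0.16440541  0.75204572 -0.69242573]
```

View pics/p.png

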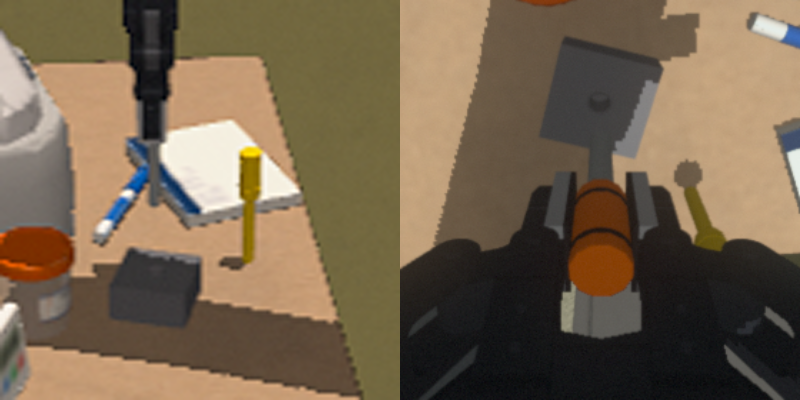

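The pin hangs upright between the pads (head at about (600,235) in the right half), and the stand's hole is empty.

Converted, -0.368 m / 0.75 = -0.4907, -0.17 m / 0.75 = -0.2267.

{"op": "move_arm", "data": {
  "plan": [
    {"delta_pos": [-0.02, -0.0667, 0], "turn": [0, 0, 0], "fingers": 0.9},
    {"delta_pos": [-0.04, -0.1467, 0], "turn": [0, 0, 0], "fingers": 0.9},
    {"delta_pos": [-0.06, -0.2267, 0], "turn": [0, 0, 0], "fingers": 0.9},
    {"delta_pos": [-0.0707, -0.3067, 0], "turn": [0, 0, 0], "fingers": 0.9},
    {"delta_pos": [-0.0707, -0.3867, 0], "turn": [0, 0, 0], "fingers": 0.9},
    {"delta_pos": [-0.0707, -0.4533, 0], "turn": [0, 0, 0], "fingers": 0.9},
    {"delta_pos": [-0.0707, -0.4867, 0], "turn": [0, 0, 0], "fingers": 0.9},
    {"delta_pos": [-0.0707, -0.4907, 0], "turn": [0, 0, 0], "fingers": 0.9},
    {"delta_pos": [-0.0707, -0.4907, 0], "turn": [0, 0, 0], "fingers": 0.9},
    {"delta_pos": [-0.0707, -0.4907, 0], "turn": [0, 0, 0], "fingers": 0.9}
  ]
}}

```text
clock: 6.72
position: [0.4575, 0.0992, 0.1626]
ee_rot: [0.999, -0.036, -0.0, 0.0]
ft_force: [-0.4, -0.5, -0.1]
grip_width: 0.192
grasp_force: 49.0
```

```bash
cat > pm.py <<'E'
from h import *
o=get_obs();print(o["position"],Ro.from_quat(o["ee_rot"]).as_matrix().round(4).tolist())
c=cam("wrist");save(c,"w3")
P=cloud(c);Tw=c["W"]@np.linalg.inv(c["tool_from_camera"]);Ti=np.linalg.inv(Tw)
Q=(P@Ti[:3,:3].T+Ti[:3,3])*1000; q=Q.reshape(-1,3)
s=q[(abs(q[:,0])<20)&(abs(q[:,1])<8)&(q[:,2]>-30)&(q[:,2]<85)]
for z in range(-26,82,6):
    t=s[abs(s[:,2]-z)<3]
    if len(t)>4: print(z,len(t),t[:,0].max().round(1),np.percentile(t[:,1],[0,50,100]).round(1))
t=q[(abs(q[:,0])<40)]; 
p=P.reshape(-1,3)*1000
k=p[(abs(p[:,1]-98)<25)&(abs(p[:,0]-458)<26)&(p[:,2]>34)&(p[:,2]<42)]
if len(k)>50: print("block",cv2.minAreaRect(k[:,:2].astype(np.float32)))
b=p[(abs(p[:,1]-95)<60)&(abs(p[:,0]-500)<100)&(p[:,2]>9)&(p[:,2]<15)]
if len(b)>50: print("base",cv2.minAreaRect(b[:,:2].astype(np.float32)))
E
python3 pm.py
```

```text
[0.45753425 0.09921652 0.16261217] [[0.9974, -0.0721, -0.0006], [-0.0721, -0.9974, -0.0005], [-0.0006, 0.0005, -1.0]]
-26 32 7.0 [-6.1  0.8  8. ]
-20 1603 8.8 [-7.9 -0.2  8. ]
-14 328 8.9 [-7.9  0.2  8. ]
-8 300 8.6 [-7.9 -0.2  8. ]
-2 256 8.5 [-8.  -0.2  7.9]
4 241 8.4 [-7.9 -0.2  7.9]
10 202 8.9 [-8.   0.1  7.9]
16 112 8.1 [-7.9 -0.2  8. ]
22 9 4.5 [-1.7 -0.2  1.4]
28 74 4.3 [-4.4  0.1  4.6]
34 86 4.2 [-4.5  0.4  4.7]
40 81 4.5 [-4.7 -0.2  4.8]
46 66 4.4 [-4.8 -0.2  4.5]
52 64 4.3 [-4.4  0.1  4.6]
58 59 4.4 [-4.5 -0.2  4.7]
64 52 4.2 [-4.6 -0.2  4.8]
70 51 4.2 [-4.7 -0.2  4.4]
76 18 4.0 [-4.7  0.2  4.4]
block ((458.5013427734375, 99.62196350097656), (40.070213317871094, 36.29916763305664), 86.3125991821289)
base ((505.34619140625, 96.6068115234375), (90.52079772949219, 141.55355834960938), 86.16358184814453)
```

View pics/w3.png

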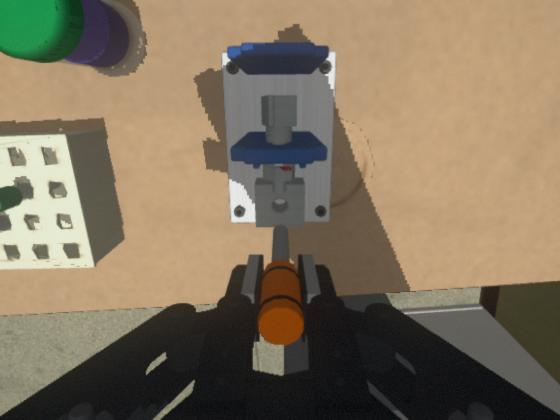

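The pin sits centred in the pads at (282,290), with the hole at (280,205). The measured offset is about 1.5 mm in x.

Converted, 0.04 m / 0.75 = 0.0533, 0.038 m / 0.75 = 0.0507.

{"op": "move_arm", "data": {
  "plan": [
    {"delta_pos": [0.002, -0.0004, 0.0267], "turn": [0, 0, 0], "fingers": 0.9},
    {"delta_pos": [0.002, -0.0004, 0.0507], "turn": [0, 0, 0], "fingers": 0.9},
    {"delta_pos": [0.002, -0.0004, 0.0533], "turn": [0, 0, 0], "fingers": 0.9},
    {"delta_pos": [0.002, -0.0004, 0.0533], "turn": [0, 0, 0], "fingers": 0.9}
  ]
}}

```text
clock: 7.28
position: [0.4592, 0.1007, 0.1232]
ee_rot: [0.999, -0.035, -0.0, -0.0]
ft_force: [-0.1, 0.7, 0.3]
grip_width: 0.198
grasp_force: 49.0
```

```bash
python3 pm.py | grep -v "^-"
```

```text
[0.45921262 0.10070749 0.12315985] [[0.9975, -0.0703, -0.0001], [-0.0703, -0.9975, 0.0], [-0.0001, -0.0, -1.0]]
4 238 8.9 [-7.9 -0.2  7.9]
10 199 8.7 [-8.  -0.2  7.9]
16 114 8.2 [-8.  -0.2  8. ]
28 84 4.6 [-4.4  0.3  4.6]
34 88 4.2 [-4.5 -0.2  4.8]
40 76 4.7 [-4.7  0.4  4.8]
46 71 4.5 [-4.8 -0.2  4.5]
52 64 4.3 [-4.8 -0.2  4.6]
58 59 4.3 [-4.5  0.4  4.8]
64 53 4.7 [-4.6 -0.2  4.2]
70 48 4.1 [-4.7 -0.2  4.4]
76 19 4.3 [-4.8 -0.2  4.5]
block ((458.5019836425781, 99.60192108154297), (40.07697677612305, 36.38261413574219), 86.68516540527344)
base ((505.00885009765625, 96.5582275390625), (90.42372131347656, 140.44805908203125), 86.35063171386719)
```

Converted, 0.015 m / 0.75 = 0.02, 0.001 m / 0.75 = 0.0013.

{"op": "move_arm", "data": {
  "plan": [
    {"delta_pos": [-0.0003, 0.0013, 0], "turn": [0, 0, 0], "fingers": 0.9},
    {"delta_pos": [-0.0003, 0.0013, 0.0067], "turn": [0, 0, 0], "fingers": 0.9},
    {"delta_pos": [-0.0003, 0.0013, 0.0133], "turn": [0, 0, 0], "fingers": 0.9},
    {"delta_pos": [-0.0003, 0.0013, 0.02], "turn": [0, 0, 0], "fingers": 0.9},
    {"delta_pos": [-0.0003, 0.0013, 0.02], "turn": [0, 0, 0], "fingers": 0.9}
  ]
}}

```text
clock: 7.95
position: [0.4585, 0.0997, 0.1075]
ee_rot: [0.999, -0.035, -0.0, 0.0]
ft_force: [-0.5, -0.0, -0.1]
grip_width: 0.196
grasp_force: 49.0
```

Converted, 0.018 m / 0.75 = 0.024, 0.016 m / 0.75 = 0.0213.

{"op": "move_arm", "data": {
  "plan": [
    {"delta_pos": [0, 0, 0.0067], "turn": [0, 0, 0], "fingers": 0.9},
    {"delta_pos": [0, 0, 0.0133], "turn": [0, 0, 0], "fingers": 0.9},
    {"delta_pos": [0, 0, 0.0173], "turn": [0, 0, 0], "fingers": 0.9},
    {"delta_pos": [0, 0, 0.0213], "turn": [0, 0, 0], "fingers": 0.9},
    {"delta_pos": [0, 0, 0.024], "turn": [0, 0, 0], "fingers": 0.9},
    {"delta_pos": [0, 0, 0.024], "turn": [0, 0, 0], "fingers": 0.9}
  ]
}}

```text
clock: 8.7
position: [0.4589, 0.0998, 0.09]
ee_rot: [0.999, -0.035, 0.0, 0.0]
ft_force: [-0.3, 0.1, -0.6]
grip_width: 0.198
grasp_force: 49.1
```

Converted, 0.004 m / 0.75 = 0.0053, 0.002 m / 0.75 = 0.0027.

{"op": "move_arm", "data": {
  "plan": [
    {"delta_pos": [0, 0, 0.0027], "turn": [0, 0, 0], "fingers": 0.9},
    {"delta_pos": [0, 0, 0.0053], "turn": [0, 0, 0], "fingers": 0.9},
    {"delta_pos": [0, 0, 0.0053], "turn": [0, 0, 0], "fingers": 0.9}
  ]
}}

```text
clock: 9.07
position: [0.4611, 0.1002, 0.0889]
ee_rot: [0.999, -0.035, 0.002, 0.0]
ft_force: [-5.8, -1.7, 30.3]
grip_width: 0.2
grasp_force: 52.2
```

Converted, -0.13 m / 0.75 = -0.1733, -0.12 m / 0.75 = -0.16.

{"op": "move_arm", "data": {
  "plan": [
    {"delta_pos": [0, 0, 0.0013], "turn": [0, 0, 0], "fingers": 0.9},
    {"delta_pos": [0, 0, 0.0013], "turn": [0, 0, 0], "fingers": 0.3},
    {"delta_pos": [0, 0, 0.0013], "turn": [0, 0, 0], "fingers": 0.3},
    {"delta_pos": [0, 0, 0.0013], "turn": [0, 0, 0], "fingers": 0.3},
    {"delta_pos": [0, 0, -0.0267], "turn": [0, 0, 0], "fingers": 0.3},
    {"delta_pos": [0, 0, -0.08], "turn": [0, 0, 0], "fingers": 0.3},
    {"delta_pos": [0, 0, -0.16], "turn": [0, 0, 0], "fingers": 0.3},
    {"delta_pos": [0, 0, -0.1733], "turn": [0, 0, 0], "fingers": 0.3},
    {"delta_pos": [0, 0, -0.1733], "turn": [0, 0, 0], "fingers": 0.3}
  ]
}}

```text
clock: 10.2
position: [0.459, 0.0997, 0.216]
ee_rot: [0.999, -0.035, 0.0, 0.0]
ft_force: [-0.3, 1.0, -0.7]
grip_width: 0.701
grasp_force: 0.0
```

```bash
cat > bm.py <<'E'
from h import *
o=get_obs();print(o["position"],Ro.from_quat(o["ee_rot"]).as_matrix().round(4).tolist(),o["ft_force"])
c=cam("wrist");save(c,"w4")
P=cloud(c)*1000;p=P.reshape(-1,3)
m=cv2.inRange(cv2.cvtColor(c["color"],cv2.COLOR_RGB2HSV),(4,150,80),(17,255,255))
n,l,s,ce=cv2.connectedComponentsWithStats(m)
for i in range(1,n):
    if s[i,4]>150: print("orange",s[i],np.nanpercentile(P[l==i],[5,50,95],axis=0).round(1).tolist())
q=p[(abs(p[:,1]-95)<40)&(p[:,0]>490)&(p[:,0]<580)&(p[:,2]>113)&(p[:,2]<126)]
for n,s in(("front",q[q[:,0]<532]),("rear",q[q[:,0]>545])):
    if len(s)>20: print(n,cv2.minAreaRect(s[:,:2].astype(np.float32)),np.percentile(s[:,2],[5,95]))
b=p[(abs(p[:,1]-95)<60)&(abs(p[:,0]-500)<100)&(p[:,2]>9)&(p[:,2]<15)]
print("base",cv2.minAreaRect(b[:,:2].astype(np.float32)))
q=p[(abs(p[:,1]-94.5)<14)&(abs(p[:,0]-534)<8)&(p[:,2]>96)&(p[:,2]<118)]
print("head x max",p[(abs(p[:,1]-94.5)<6)&(abs(p[:,0]-538)<8)&(p[:,2]>100)&(p[:,2]<116)][:,0].max())
for y in range(80,112,2):
    s=q[abs(q[:,1]-y)<1]
    if len(s)>3:print(y,len(s),np.median(s[:,2]).round(1))
E
python3 bm.py
```

```text
[0.45900394 0.09968919 0.21595082] [[0.9975, -0.0704, 0.0008], [-0.0704, -0.9975, -0.0003], [0.0008, 0.0002, -1.0]] [-0.2596112   0.96696677 -0.67770357]
orange [269 200  22  24 421] [[454.1, 93.3, 109.9], [461.5, 100.0, 111.6], [468.5, 106.8, 112.7]]
front ((509.1497497558594, 96.68840026855469), (50.5382080078125, 12.446965217590332), 83.84717559814453) [113.42260269 122.75291968]
rear ((561.7745971679688, 92.89930725097656), (35.39080047607422, 6.1890177726745605), 86.21516418457031) [114.05408096 116.91192449]
base ((505.24609375, 96.39091491699219), (90.24139404296875, 141.36907958984375), 86.34569549560547)
head x max 540.7590110534934
86 53 105.6
88 61 106.1
90 64 106.8
92 65 107.3
94 63 108.1
96 64 108.7
98 68 109.4
100 64 109.3
102 60 103.6
104 35 97.6
```

View pics/w4.png

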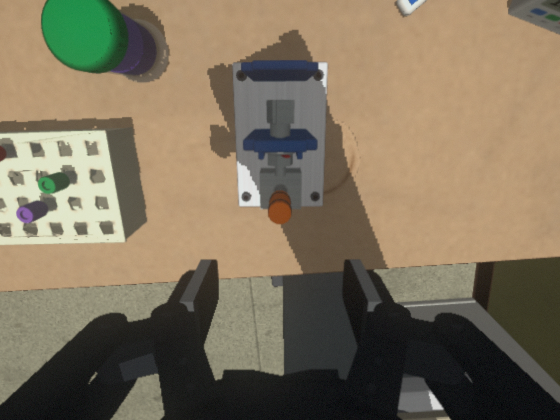

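The pin stands in the block with its top at z = 112 mm, which is fully home. The head at (280,110) is turned by about 0.31 rad. Next is a tilted approach above the gap.

Converted, 0.0772 m / 0.75 = 0.1029, 0.06 m / 0.75 = 0.08, 0.32 rad / 3.1416 = 0.1019.

{"op": "move_arm", "data": {
  "plan": [
    {"delta_pos": [0.04, 0.0107, -0.0133], "turn": [0.0318, 0, 0], "fingers": 0.45},
    {"delta_pos": [0.08, 0.0213, 0], "turn": [0.07, 0, 0], "fingers": 0.45},
    {"delta_pos": [0.1029, 0.0313, 0.0267], "turn": [0.1019, 0, 0], "fingers": 0.45},
    {"delta_pos": [0.1029, 0.0313, 0.0597], "turn": [0.1019, 0, 0], "fingers": 0.45},
    {"delta_pos": [0.1029, 0.0313, 0.0597], "turn": [0.1019, 0, 0], "fingers": 0.45},
    {"delta_pos": [0.1029, 0.0313, 0.0597], "turn": [0.1019, 0, 0], "fingers": 0.45}
  ]
}}

```text
clock: 11.0
position: [0.534, 0.0717, 0.1713]
ee_rot: [0.987, -0.034, 0.005, -0.159]
ft_force: [0.4, 0.2, 0.3]
grip_width: 0.553
grasp_force: 0.0
```

Run:
```python
from h import *
o=get_obs();R=Ro.from_quat(o["ee_rot"]).as_matrix();print(o["position"],o["grip_width"],R.round(4).tolist())
C=np.array([.5360,.0944,.1]);print("axis pt in tool",R.T@(C-o["position"])*1000)
psi=-.065;B=np.array([[np.cos(psi),-np.sin(psi),0],[np.sin(psi),np.cos(psi),0],[0,0,1]])
Rd=B@Ro.from_euler('x',.32).as_matrix()@np.diag([1,-1,-1]);print("turn err",Ro.from_matrix(R.T@Rd).as_rotvec())
c=cam("wrist");P=cloud(c)*1000;p=P.reshape(-1,3);save(c,"w5")
T=R.T@((p-np.array(o["position"])*1000).T);T=T.T
k=(abs(T[:,0]-2)<14)&(abs(T[:,1])<14)&(T[:,2]>50)&(T[:,2]<82)
t=T[k];print(len(t))
for y in range(-12,14,2):
    s=t[abs(t[:,1]-y)<1]
    if len(s)>3:print(y,len(s),np.median(s[:,2]).round(1),s[:,0].min().round(1),s[:,0].max().round(1))
```

```text
[0.53395505 0.07166563 0.17128097] 0.553125815522517 [[0.9976, -0.0657, 0.0212], [-0.069, -0.9469, 0.3139], [-0.0006, -0.3146, -0.9492]]
axis pt in tool [ 0.51293793  0.76509829 74.84090611]
turn err [-7.27620043e-05 -7.22719714e-04 -4.04066544e-03]
785
-8 25 67.4 -9.1 5.5
-6 91 67.4 -9.9 6.1
-4 94 67.6 -11.8 6.2
-2 97 67.6 -11.8 6.1
0 97 67.4 -11.9 6.1
2 97 67.4 -11.7 6.1
4 113 67.5 -11.7 5.9
6 105 67.5 -11.3 6.0
8 66 67.3 -9.8 6.0
```

View pics/w5.png

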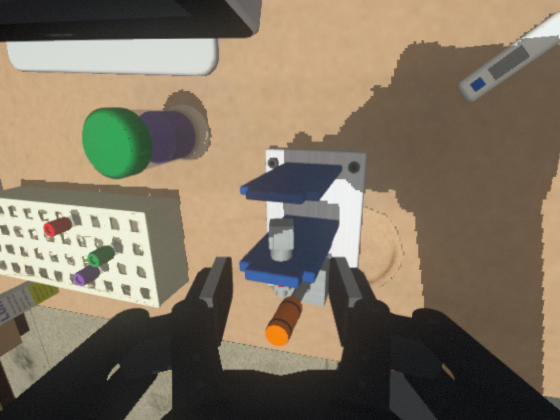

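The view shows the head at (282,240) between the pads, square to the tool: its top flat is level in the tool frame and centred. I descend along the tool axis.

Converted, 0.0785 m / 0.75 = 0.1047, 0.068 m / 0.75 = 0.0907.

{"op": "move_arm", "data": {
  "plan": [
    {"delta_pos": [0.0007, 0.0005, 0.0267], "turn": [0, 0, 0], "fingers": 0.45},
    {"delta_pos": [0.0007, 0.0005, 0.0533], "turn": [0, 0, 0], "fingers": 0.45},
    {"delta_pos": [0.0007, 0.0005, 0.0733], "turn": [0, 0, 0], "fingers": 0.45},
    {"delta_pos": [0.0007, 0.0005, 0.0907], "turn": [0, 0, 0], "fingers": 0.45},
    {"delta_pos": [0.0007, 0.0005, 0.1047], "turn": [0, 0, 0], "fingers": 0.45},
    {"delta_pos": [0.0007, 0.0005, 0.1047], "turn": [0, 0, 0], "fingers": 0.45},
    {"delta_pos": [0.0007, 0.0005, 0.1047], "turn": [0, 0, 0], "fingers": 0.45}
  ],
  "force": 60
}}

```text
clock: 11.92
position: [0.5368, 0.095, 0.097]
ee_rot: [0.987, -0.035, 0.006, -0.159]
ft_force: [0.5, -0.3, -0.1]
grip_width: 0.551
grasp_force: 0.0
```

Run:
```python
from h import *
o=get_obs();R=Ro.from_quat(o["ee_rot"]).as_matrix();print(o["position"],o["ft_force"])
print("axis pt in tool",R.T@(np.array([.5341,.0941,.1])-o["position"])*1000)
```

```text
[0.53679315 0.09501112 0.09696551] [ 0.47865517 -0.29639137 -0.14334643]
axis pt in tool [-2.6203292   0.08768278 -3.22761263]
```

Well aligned. Close on the flats.

{"op": "move_arm", "data": {
  "plan": [
    {"delta_pos": [0, 0, 0], "turn": [0, 0, 0], "fingers": 0.7},
    {"delta_pos": [0, 0, 0], "turn": [0, 0, 0], "fingers": 0.95},
    {"delta_pos": [0, 0, 0], "turn": [0, 0, 0], "fingers": 0.95},
    {"delta_pos": [0, 0, 0], "turn": [0, 0, 0], "fingers": 0.95},
    {"delta_pos": [0, 0, 0], "turn": [0, 0, 0], "fingers": 0.95}
  ]
}}

```text
clock: 12.55
position: [0.5368, 0.0956, 0.0973]
ee_rot: [0.987, -0.034, 0.006, -0.159]
ft_force: [-2.2, 1.3, 5.7]
grip_width: 0.171
grasp_force: 58.7
```

Converted, 0.001 m / 0.75 = 0.0013, 0.0009 m / 0.75 = 0.0012, -0.32 rad / 3.1416 = -0.1019.

{"op": "move_arm", "data": {
  "plan": [
    {"delta_pos": [0, 0.0003, 0], "turn": [-0.0159, 0, 0], "fingers": 0.95},
    {"delta_pos": [0, 0.0004, 0], "turn": [-0.0318, 0, 0], "fingers": 0.95},
    {"delta_pos": [0, 0.0007, 0], "turn": [-0.0477, 0, 0], "fingers": 0.95},
    {"delta_pos": [0, 0.0008, 0], "turn": [-0.0637, 0, 0], "fingers": 0.95},
    {"delta_pos": [0, 0.0011, 0], "turn": [-0.0796, 0, 0], "fingers": 0.95},
    {"delta_pos": [0, 0.0012, 0], "turn": [-0.0923, 0, 0], "fingers": 0.95},
    {"delta_pos": [0, 0.0013, 0], "turn": [-0.1019, 0, 0], "fingers": 0.95},
    {"delta_pos": [0, 0.0013, 0], "turn": [-0.1019, 0, 0], "fingers": 0.95},
    {"delta_pos": [0, 0.0013, 0], "turn": [-0.1019, 0, 0], "fingers": 0.95}
  ]
}}

```text
clock: 13.68
position: [0.5367, 0.0948, 0.0972]
ee_rot: [0.999, -0.035, 0.001, -0.0]
ft_force: [-2.8, 1.2, 7.7]
grip_width: 0.173
grasp_force: 60.0
```

Run:
```python
from h import *
o=get_obs();print(o["position"],o["ft_force"],o["torque"],o["grip_width"],o["grasp_force"]);R=Ro.from_quat(o["ee_rot"]).as_matrix();print(R.round(4).tolist())
print("tool axis off vertical (y_b tilt)",np.arctan2(R[2,1],R[1,1]) )
b=cam("wrist");a=cam("scene");t=cam("top")
z=lambda c,x0,y0,x1,y1:cv2.resize(c["color"][y0:y1,x0:x1],(390,390),interpolation=cv2.INTER_CUBIC)
cv2.imwrite("pics/f.png",np.hstack([z(b,140,140,420,420),z(a,240,200,340,300)])[...,::-1])
P=cloud(b)*1000
m=cv2.inRange(cv2.cvtColor(b["color"],cv2.COLOR_RGB2HSV),(4,120,60),(17,255,255));P_=P[m>0];k=P_[(abs(P_[:,0]-460)<20)&(abs(P_[:,1]-100)<20)];print("pin",np.median(k,0) if len(k) else None)
q=np.hypot(*0*P[...,:2].T) if 0 else None
h=cv2.cvtColor(b["color"],cv2.COLOR_RGB2HSV);r=cv2.inRange(h,(0,120,60),(3,255,255))|cv2.inRange(h,(172,120,60),(179,255,255));v,u=np.nonzero(r)
s=P[v,u];k=(abs(s[:,0]-500)<15)&(abs(s[:,1]-96)<30);print("red",k.sum(),np.nanmean(s[k],0),s[k].min(0) if k.any() else 0,s[k].max(0) if k.any() else 0)
```

```text
[0.53671348 0.09475508 0.09716083] [-2.78671558  1.19324488  7.74702323] [0.28601912 0.60027569 0.02026263] 0.17264089993371257 59.99644696712494
[[0.9976, -0.0697, 0.0011], [-0.0697, -0.9976, 0.0003], [0.0011, -0.0003, -1.0]]
tool axis off vertical (y_b tilt) -3.141251183236067
pin None
red 0 [nan nan nan] 0 0<stdin>:11: RuntimeWarning: Mean of empty slice
```

View pics/f.png

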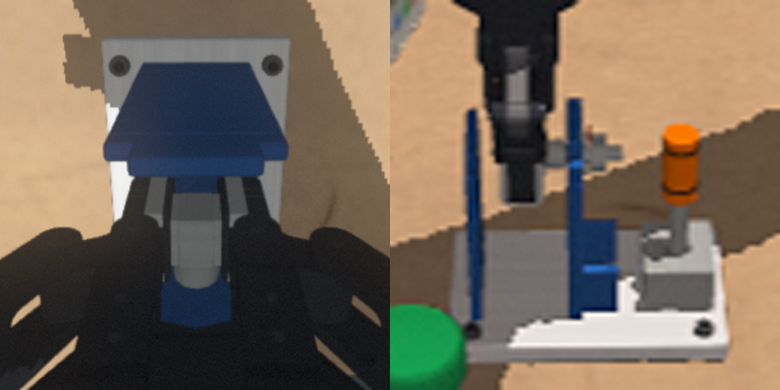

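The wrist view shows the head square between the pads at (197,230). The scene view shows the pin standing in the block at (680,190) and the pointer upright at (590,130). One numeric check of the head's level follows before handing in.

Run:
```python
from h import *
o=get_obs()
c=cam("wrist");P=cloud(c).reshape(-1,3)*1000
q=P[(abs(P[:,1]-94.7)<7)&(abs(P[:,0]-534)<6)&(P[:,2]>102)&(P[:,2]<114)]
if len(q)>20: 
    A=np.c_[q-q.mean(0)][:,:2];A=np.c_[A,np.ones(len(A))];print(len(q),"slopes",np.linalg.lstsq(A,q[:,2],rcond=None)[0])
for n in("top","scene"):
    c=cam(n);h=cv2.cvtColor(c["color"],cv2.COLOR_RGB2HSV);r=cv2.inRange(h,(0,90,60),(6,255,255))|cv2.inRange(h,(172,90,60),(179,255,255))
    P=cloud(c)*1000;k=(r>0)&(abs(P[...,0]-500)<25)&(abs(P[...,1]-95)<30)&(P[...,2]>95)&(P[...,2]<135)
    v,u=np.nonzero(k);print(n,list(zip(u,v)),P[k].round(1).tolist())
```

```text
861 slopes [-1.87727291e-02  1.86533327e-03  1.07785124e+02]
top [] []
scene [(np.int64(291), np.int64(235))] [[503.0, 100.0, 110.6]]
```

```bash
python3 -c "
from h import *
print(hand_in())"
```

```text
the job is handed in; nothing more can be done
None
```

I handed the job in: the pin is fully home and released, and the bolt head is still gripped at about 0 rad (flat measured level within 0.002 rad); the pointer was only coarsely visible, and I kept clear of the timer, cup and jar but did not re-measure them.

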